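Discharge and lock out an open power unit through its guard windows

ROBOT

A 7-joint arm with a two-finger parallel gripper is mounted at the origin on the work surface. World frame = base frame: x ahead of the robot, y to its left, z up, the work surface at z = 0. Lengths are in m, angles in rad, forces in N, time in s.
With the tool pointing down it reaches from about 0.4 to 0.9 m from the base axis. Payload 5.5 kg.
Tool frame: the origin (TCP) lies at the very end of the fingers, on their centre line; the grasp point (between the pads) lies 19 mm behind it (robot.tcp_to_grasp is the x of the grasp point in the tool frame, in m); x points along the fingers, y is the direction in which the jaws open and shut, and the axes are right-handed (so a half turn about x gives the same grasp; the last joint's range is limited). The gripper opens to 85 mm and grips with 20 to 120 N. Pads are 22 mm wide; open, the fingers measure 114 mm over their backs; the gripper's body (76 mm by 85 mm) begins 54 mm behind the grasp point. The pads swing forward as they close: fully open they stand 13 mm farther back than shut.
Start: joints at [-0.961, 0.501, -0.427, 1.55, 0.221, 1.138, -0.21], TCP at [0.221, 0.611, 0.231] pointing down, gripper open.
Joint ranges: [-2.88, 2.88], [-0.31, 2.03], [-1.54, 1.56], [0.2, 2.42], [-1.41, 4.55], [0.19, 2.02], [-2.57, 2.57]. Speed limits (rad/s): [2.57, 2.57, 3.14, 3.14, 3.14, 3.14, 3.14].

INTERFACE

Orientations are given as a unit quaternion [w, x, y, z].
In Python, from rig import robot gives the robot as it stands.
- The arm moves only by the tool step_arm, never from a script. Its argument "steps" is a list of rows, each a list of 3 entries, a list of its own where there are three numbers: the shift along the tool's x, y, z in cm, then the turn, a rotation vector about the tool's x, y, z in rad, then the gripper's target within -1 to 1 (fully open at 1, half-way at 0, shut at -1). In form: [[[x, y, z], [ax, ay, az], grip], ...]. A call has 1 to 5 rows; each row shifts and turns the commanded pose from where the row before left it, along the tool's axes as they then stand; what a row does not reach is not made up. A row lasts 1/10 s, in which the tool goes at most 50 mm and 8.59 degrees, less where a joint would pass 70% of its speed; a pose out of reach is approached as far as the arm can. A call with a gripper value outside its range is refused whole. The fingers move at their own pace and stop on an object; "squeeze" is the grip in N (left out, the last holds). Time passes only in rows, so rows that do not move let the fingers close. It gives the time, the measured TCP pose, the force and the opening at its end, in the units of the state.
- robot.get_obs(): the state, without advancing time (a new reading comes with each control period).
- robot.capture(name): name is "side" or "top" or "wrist"; returns a dict with "pixels" (400x640x3 uint8, red, green, blue), "depth" (400x640 float32, m along the optical axis (not along the pixel's ray), 0 where there is no reading), "camera_matrix" (3x3 intrinsics, pixels), "k1" (the pictures are not rectified: a ray, as slopes to the right and down, at radius r is drawn at 1 + k1 r^2 times it, then the intrinsics apply), "origin" and "rotation" of the camera in the world. Camera axes: x right, y down, z forward; pixel columns grow to the right and rows downward; lengths in m; the calibration is good to about 2 mm. A picture is of the moment at which its call begins.
- robot.hand_in(): hands the job in, once; it reports no verdict.
The state is a dict: "t": time; "joints": joint angles; "joint_vel": joint speeds; "joint_efforts": joint torques, N m; "ee_pos": TCP position; "orientation": TCP orientation; "wrist_force": force on the tool from outside, world axes, zero at the start; "torque": the same for the moment, N m; "gripper_width": finger opening in m.
Only numpy, scipy, OpenCV 4.12 (cv2) and the standard library are available. Lean on these libraries where they do the work, as an engineer would, in place of code of your own. Each camera call takes 0.05 s, during which the arm holds its last target.

TASK

Make the open power unit safe. Reach down through the guard window over the lever with the crossbar (T-shaped) end, press that lever fully down, keep it fully down for two full seconds and let it spring back up; then reach through the other window and press the lever with the ball end fully down, where it stays. Use fingertips only, never touch the guard plate or any other part of the unit's housing, and leave the loose parts around and on it where they are.

Things in the scene. Friction and masses are not known exactly. Their poses are not given: they have to be found in the camera images.
- unit: Open power unit, fixed: tray 270 mm (x) by 310 mm (y), black front and rear, grey guard plate 4 mm thick on its front part (x -135 to +30 mm) with its top 110 mm above the bench, screw heads 2 mm higher; capacitors behind it stand lower. Origin: underside centre; x away from the robot at yaw 0, z up. Do not touch it (the levers are not part of it).
- window_left (a point): Centre of the left (+y) window in the guard, at the height of the guard's top face (110 mm above the bench). The window is a rectangular hole 80 mm along the unit's x by 74 mm along its y, square to the unit.
- window_right (a point): Centre of the right (-y) window, same size and height. Which lever lies below which window varies.
- bleeder_top (a point): Top of the middle of the ivory crossbar (40 mm wide in all along the unit's y, 16 mm round) that ends the discharge lever. At rest it lies 14 mm below the guard's top face, 96 mm above the bench, at the middle of one of the windows; it moves with the lever.
- bleeder (a joint): Steel arm hinged on a level pin (parallel to the unit's y) at its far end, 60 mm farther along the unit's +x than the head. Angle in rad: 0 = up, 0.33 = fully down on its stop; the head goes down about 20 mm over this travel. A spring returns it to 0: about 2 N on the head to start it, 5 N to hold it fully down.
- lockout_top (a point): Top of the ivory ball (22 mm diameter) that ends the lockout lever. When up it lies 14 mm below the guard's top face at the middle of the other window; it moves with the lever and may start up to 5 mm lower.
- lockout (a joint): Steel arm hinged on a level pin (parallel to the unit's y) at its far end, 60 mm farther along the unit's +x than the head. Angle in rad: 0 = up, 0.33 = fully down on its stop; the head goes down about 20 mm over this travel. No spring: it is stiff (about 4 N on the head) and stays where it is left; it starts between 0 and 0.08.
- spool: Loose metal solder spool standing on the bench, 60 mm diameter, 50 mm high; origin under its centre. Leave alone.
- fluxtin: Loose round green tin, 80 mm diameter, 30 mm high, on the bench; origin under its centre. Leave alone.
- driver: Loose screwdriver lying on the bench along its own x. Leave alone.
- filmcap: Loose blue block capacitor 42 x 18 x 30 mm high on the bench; origin under its centre. Leave alone.
- cancap: Loose metal can capacitor standing on the bench, 35 mm diameter, 60 mm high; origin under its centre. Leave alone.
- standoff: Loose white ceramic standoff, 20 mm diameter, 14 mm high, standing on the guard plate's front strip between the windows; origin under its centre. Leave alone.
- wrench: Loose small wrench lying on the bench along its own x. Leave alone.

How it is judged:
On the way, in this order (a step that is already met when the one before it is completed fails the run):
1. the crossbar lever is held fully down for two seconds while the ball lever is still up (value of joint bleeder above 0.27 rad and value of joint lockout below 0.15 rad), for 2 s.
2. the crossbar lever is back up, the ball lever not yet pressed (value of joint bleeder below 0.05 rad and value of joint lockout below 0.15 rad), for 0.05 s.
3. the ball lever is fully down and the crossbar lever is up (value of joint lockout above 0.27 rad and value of joint bleeder below 0.05 rad), for 0.2 s.
At the end, for the whole second after the job is handed in: The ball lever stays fully down (joint above 0.27 of 0.33 rad), the crossbar lever is back up (below 0.05 rad), and every loose part is within 20 mm of where it stood (all of step 3 and distance of each of spool, fluxtin, driver, filmcap, cancap, standoff, wrench from where it was at the start of the episode below 0.02 m); the robot touches nothing.
It fails at once if the robot touches the guard plate or the unit's housing (contact force between unit and the fingers above 0.5 N or contact force between unit and the arm above 0.5 N).
It fails at once if a loose part is moved or lifted by more than 20 mm (distance of any of spool, fluxtin, driver, filmcap, cancap, standoff, wrench from where it was at the start of the episode above 0.02 m).
It also fails if it takes over 51 s, if anything falls off the work surface, if the arm or the gripper's body presses on something with over 40 N, if the wrist force passes 120 N, or if a joint passes its speed limit or range.

## Working session

There is one attempt and no reset: what is moved stays moved. The work goes in short steps, Python scripts to look and compute and a tool call to move; the robot and the scene stay as the last step left them, time stands still between calls to the robot, and variables do not carry over. Pictures are saved under pics/ and viewed, and the job is handed in when it is done.

Besides the shell and the picture viewer there is one more tool, called after ">>>" as name(argument=value, ...), one argument or row to a line, values as JSON. step_arm: Moves the arm, as the interface text tells. Its arguments: {"type":"object","properties":{"steps":{"type":"array","items":{"type":"array"}},"squeeze":{"type":"number"}},"required":["steps"]}

```bash
ls; mkdir -p pics
cat > h.py <<'E'
import numpy as np,cv2
from rig import robot
def cap(n):
    c=robot.capture(n); np.savez('/tmp/%s.npz'%n,**c); return c
def save(im,f): cv2.imwrite('pics/'+f,np.ascontiguousarray(im[...,::-1]))
def load(n): return dict(np.load('/tmp/%s.npz'%n))
def ray(c,u,v):
    K=c['camera_matrix'];k=float(c['k1'])
    d=np.array([k,0,0,0.])
    p=cv2.undistortPoints(np.array([[[u,v]]],float),K,d,)[0,0]
    return np.array([p[0],p[1],1.])
def at_z(c,u,v,z):
    r=c['rotation']@ray(c,u,v); o=c['origin']; return o+r*(z-o[2])/r[2]
def by_d(c,u,v):
    d=c['depth'][int(round(v)),int(round(u))]; return c['origin']+c['rotation']@(ray(c,u,v)*d)
E
python3 - <<'E'
from h import *
o=robot.get_obs(); print(o['t'],o['ee_pos'],o['orientation'],o['wrist_force'],o['gripper_width'])
for n in ['top','side','wrist']:
    c=cap(n); save(c['pixels'],n+'0.png'); print(n,c['origin'],c['rotation'].round(2).tolist(),c['k1'])
E
```

```text
pics
0.0 [0.22073896 0.61061217 0.23024027] [ 0.69636305  0.12128571  0.69664982 -0.12266748] [-0.14391077 -0.26068297  0.93229462] 0.08546290685848924
top [0.35678679 0.02349473 1.16636276] [0.07, -0.69, 0.72, -0.04] -0.01675216691908568
side [ 0.18082477 -0.66167204  1.00839132] [-0.34, 0.91, -0.22, 0.08] -0.1022969006321489
wrist [0.14502591 0.63796898 0.37239328] [0.13, 0.81, 0.57, 0.09] -0.0390868397083784
```

```bash
cat >> h.py <<'E'
from scipy.spatial.transform import Rotation as R
def _rot(c): 
    q=np.asarray(c['rotation']); return q if q.shape==(3,3) else R.from_quat([q[1],q[2],q[3],q[0]]).as_matrix()
def at_z(c,u,v,z):
    r=_rot(c)@ray(c,u,v); o=c['origin']; return o+r*(z-o[2])/r[2]
def by_d(c,u,v):
    d=c['depth'][int(round(v)),int(round(u))]; return c['origin']+_rot(c)@(ray(c,u,v)*d)
def proj(c,p):
    q=_rot(c).T@(np.asarray(p)-c['origin']); s=q[:2]/q[2]; s=s*(1+float(c['k1'])*(s@s)); K=c['camera_matrix']; return K[0,0]*s[0]+K[0,2],K[1,1]*s[1]+K[1,2]
E
python3 -c "
from h import *
for n in ['top','side','wrist']: print(_rot(load(n)).round(2).tolist())"
```

```text
Traceback (most recent call last):
NameError: name '_rot' is not defined
```

View pics/top0.png

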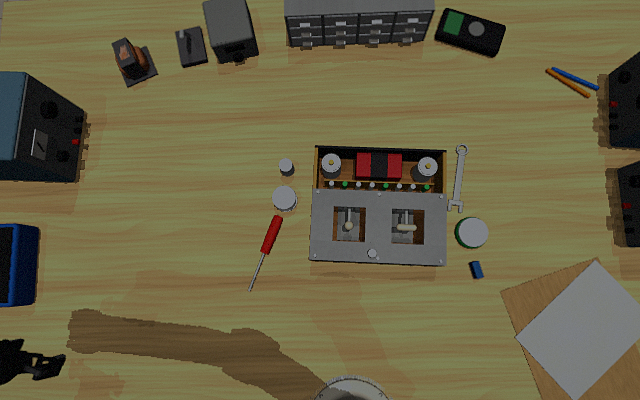

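View pics/side0.png

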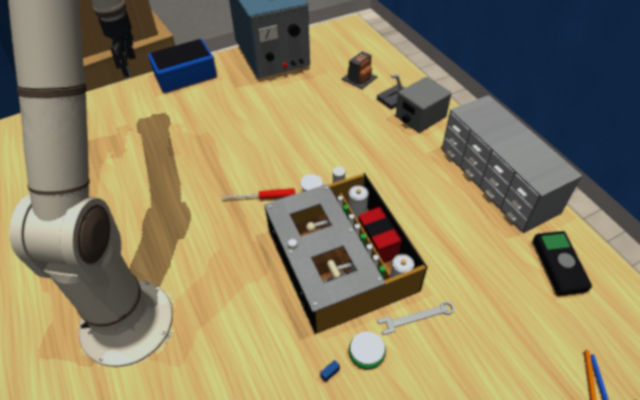

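The top view shows the unit at about (378,205). The ball lever is in the left window at about (348,225), and the crossbar is in the right window at about (406,227). The standoff is at (372,253).

```bash
ls -la h.py; grep -c _rot h.py
python3 - <<'E'
from h import *
c=load('top'); print(_rot(c).round(2).tolist())
im=c['pixels'][140:275,300:455]
save(cv2.resize(im,None,fx=5,fy=4.4,interpolation=cv2.INTER_CUBIC)[:600],'t1.png')
E
```

```text
-rw-r--r-- 1 agent agent 1171 Dec  6 19:58 h.py
4Traceback (most recent call last):
  File "<stdin>", line 2, in <module>
NameError: name '_rot' is not defined
```

```bash
cat h.py | tail -12
```

```text
r=c['rotation']@ray(c,u,v); o=c['origin']; return o+r*(z-o[2])/r[2]
def by_d(c,u,v):
    d=c['depth'][int(round(v)),int(round(u))]; return c['origin']+c['rotation']@(ray(c,u,v)*d)
from scipy.spatial.transform import Rotation as R
def _rot(c): 
    q=np.asarray(c['rotation']); return q if q.shape==(3,3) else R.from_quat([q[1],q[2],q[3],q[0]]).as_matrix()
def at_z(c,u,v,z):
    r=_rot(c)@ray(c,u,v); o=c['origin']; return o+r*(z-o[2])/r[2]
def by_d(c,u,v):
    d=c['depth'][int(round(v)),int(round(u))]; return c['origin']+_rot(c)@(ray(c,u,v)*d)
def proj(c,p):
    q=_rot(c).T@(np.asarray(p)-c['origin']); s=q[:2]/q[2]; s=s*(1+float(c['k1'])*(s@s)); K=c['camera_matrix']; return K[0,0]*s[0]+K[0,2],K[1,1]*s[1]+K[1,2]
```

```bash
sed -i 's/_rot(/rotm(/g' h.py
python3 - <<'E'
from h import *
c=load('top'); print(rotm(c).round(2).tolist())
im=c['pixels'][140:275,300:455]
save(cv2.resize(im,None,fx=5,fy=4.4,interpolation=cv2.INTER_CUBIC)[:600],'t1.png')
for u,v in [(330,230),(378,210),(378,290),(348,225),(406,227)]: print(u,v,by_d(c,u,v).round(4),at_z(c,u,v,.11).round(4))
E
```

```text
[[-0.03, -0.99, 0.15], [-1.0, 0.03, 0.03], [-0.03, -0.15, -0.99]]
330 230 [0.4555 0.0351 0.1088] [0.4554 0.0351 0.11  ]
378 210 [ 0.4988 -0.0773  0.1054] [ 0.4982 -0.0768  0.11  ]
378 290 [ 0.313  -0.0779  0.0014] [ 0.3171 -0.0685  0.11  ]
348 225 [ 0.4675 -0.0071  0.0923] [ 0.4656 -0.0066  0.11  ]
406 227 [ 0.458  -0.1406  0.0984] [ 0.4569 -0.1388  0.11  ]
```

View pics/t1.png

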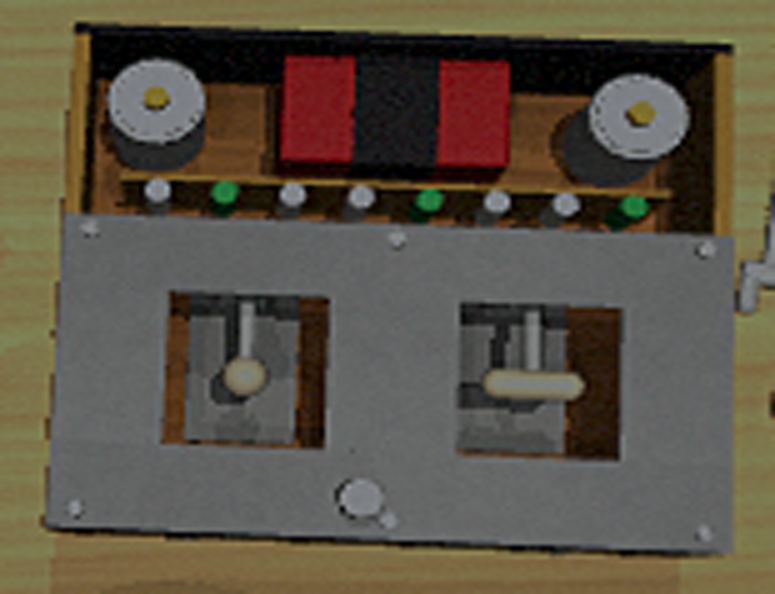

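View pics/wrist0.png

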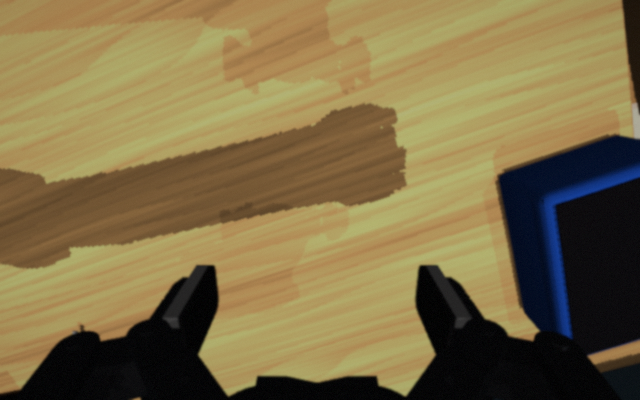

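Run:
```python
from h import *
c=load('top')
def w(x,y,z=.11): return at_z(c,300+(x+.5)/5-.5,140+(y+.5)/4.4-.5,z)
G=[w(*p) for p in [(65,213),(733,236),(733,552),(47,525)]]
L=[w(*p) for p in [(168,292),(329,298),(325,448),(162,443)]]
Rr=[w(*p) for p in [(461,304),(622,309),(619,460),(457,452)]]
for n,q in zip('GLR',[G,L,Rr]):
    q=np.array(q); print(n,q.mean(0).round(4),'edges',np.linalg.norm(np.roll(q,-1,0)-q,axis=1).round(4)); 
    e=q[0]-q[1]+q[3]-q[2]; f=q[0]-q[3]+q[1]-q[2]; print(' yaw',np.arctan2(-e[0],e[1]),np.arctan2(f[1],f[0]))
print('dir', (np.mean(L,0)-np.mean(Rr,0)))
print('ball',w(244,377,.085),'bar',w(534.5,384,.088), w(361,497,.124))
o=robot.get_obs(); q=o['orientation']; print(R.from_quat([*q[1:],q[0]]).as_matrix().round(3))
```

```text
G [ 0.4614 -0.0756  0.11  ] edges [0.309  0.1644 0.31   0.1643]
 yaw -0.07340642361175863 -0.0716599001056442
L [ 0.4687 -0.0085  0.11  ] edges [0.0744 0.0786 0.0744 0.0794]
 yaw -0.07009072221372392 -0.06578329266265448
R [ 0.4587 -0.1425  0.11  ] edges [0.0737 0.0788 0.0734 0.0774]
 yaw -0.07733435611037227 -0.07646517741779439
dir [0.00995344 0.13396271 0.        ]
ball [ 0.46747986 -0.00820496  0.085     ] bar [ 0.45921195 -0.1434038   0.088     ] [ 0.40048628 -0.0572014   0.124     ]
[[-0.001  0.34   0.94 ]
 [-0.001  0.94  -0.34 ]
 [-1.    -0.002 -0.   ]]
```

>>> step_arm(
  steps=[
    [[0, 0, 0], [-0.137, 0, 0], -1],
    [[0, 0, 0], [-0.137, 0, 0], -1],
    [[0, -3.4, 2.3], [0, 0, 0], -1],
    [[0, -3.4, 2.3], [0, 0, 0], -1],
    [[0, -3.4, 2.3], [0, 0, 0], -1],
  ],
)

```text
t: 0.65
ee_pos: [0.2826, 0.5031, 0.2307]
orientation: [0.706, 0.025, 0.707, -0.026]
wrist_force: [0.8, -0.1, 0.7]
gripper_width: 0.0122
```

>>> step_arm(
  steps=[
    [[0, -3.4, 2.3], [0, 0, 0], -1],
    [[0, -3.4, 2.3], [0, 0, 0], -1],
    [[0, -3.4, 2.3], [0, 0, 0], -1],
    [[0, -3.4, 2.3], [0, 0, 0], -1],
    [[0, -3.4, 2.3], [0, 0, 0], -1],
  ],
)

```text
t: 1.15
ee_pos: [0.3851, 0.325, 0.2312]
orientation: [0.707, 0.026, 0.707, -0.026]
wrist_force: [0.5, 0.8, -0.3]
gripper_width: -0.0
```

>>> step_arm(
  steps=[
    [[0, -3.4, 1.5], [0, 0, 0], -1],
    [[0, -4, 0], [0, 0, 0], -1],
    [[0, -4, 0], [0, 0, 0], -1],
    [[0, -4, 0], [0, 0, 0], -1],
    [[0, -4, 0], [0, 0, 0], -1],
  ],
)

```text
t: 1.65
ee_pos: [0.385, 0.1304, 0.2312]
orientation: [0.707, 0.026, 0.707, -0.026]
wrist_force: [0.5, -0.2, 0.4]
gripper_width: 0.0002
```

```bash
cat >> h.py <<'E'
YAW=-0.0735
def delta(t,yaw=YAW):
    o=robot.get_obs(); q=o['orientation']; M=R.from_quat([*q[1:],q[0]]).as_matrix()
    y=np.array([-np.sin(yaw),np.cos(yaw),0]); x=np.array([0,0,-1.]); T=np.array([x,y,np.cross(x,y)]).T
    print('t',o['t'],'pos',o['ee_pos'].round(4),'shift cm',(M.T@(np.array(t)-o['ee_pos'])*100).round(2),'turn',R.from_matrix(M.T@T).as_rotvec().round(4),'F',o['wrist_force'].round(2),'w',o['gripper_width'])
E
python3 -c "
from h import *
delta([.4587,-.1425,.20])"
```

```text
t 1.65 pos [0.385  0.1304 0.2312] shift cm [  3.12 -26.68   9.34] turn [ 0.0008 -0.      0.    ] F [ 0.51 -0.15  0.41] w 0.0002082382959516656
```

>>> step_arm(
  steps=[
    [[0, -4, 2], [0, 0, 0], -1],
    [[0, -4, 2], [0, 0, 0], -1],
    [[0, -4, 2], [0, 0, 0], -1],
    [[0, -4, 2], [0, 0, 0], -1],
    [[0, -4, 1], [0, 0, 0], -1],
  ],
)

```text
t: 2.15
ee_pos: [0.4618, -0.0758, 0.2314]
orientation: [0.707, 0.026, 0.706, -0.026]
wrist_force: [0.5, 0.3, 0.7]
gripper_width: -0.0004
```

>>> step_arm(
  steps=[
    [[0, -4, 0.3], [0, 0, 0], -1],
    [[0, -2.7, 0], [0, 0, 0], -1],
    [[2, 0, 0], [0, 0, 0], -1],
    [[2, 0, 0], [0, 0, 0], -1],
    [[0, 0, 0], [0, 0, 0], -1],
  ],
)

```text
t: 2.65
ee_pos: [0.4565, -0.1406, 0.1889]
orientation: [0.705, 0.026, 0.709, -0.025]
wrist_force: [-0.4, 0.1, 0.2]
gripper_width: 0.0001
```

Run:
```python
from h import *
delta([.459,-.1430,.10])
for n in ['top','side','wrist']:
    c=cap(n)
    if n=='wrist': save(c['pixels'],'w2.png')
    else:
        im=c['pixels'][140:275,300:455] if n=='top' else c['pixels'][120:345,220:450]
        f=5 if n=='top' else 3
        save(cv2.resize(im,None,fx=f,fy=f*.88,interpolation=cv2.INTER_CUBIC)[:600],n+'2.png')
```

```text
t 2.65 pos [ 0.4565 -0.1406  0.1889] shift cm [ 8.89 -0.23  0.31] turn [ 0.0002 -0.0054 -0.001 ] F [-0.41  0.06  0.17] w 0.00012396397874944577
```

View pics/w2.png

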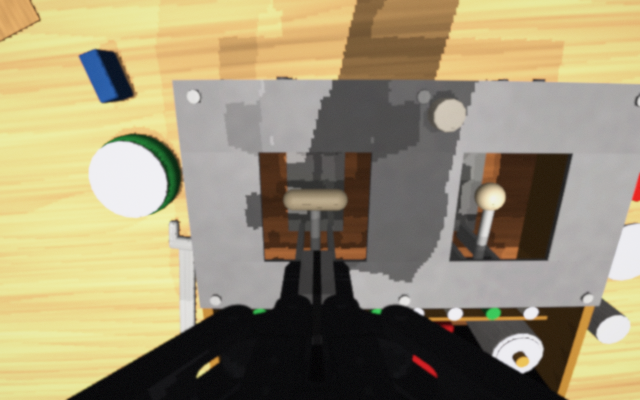

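View pics/side2.png

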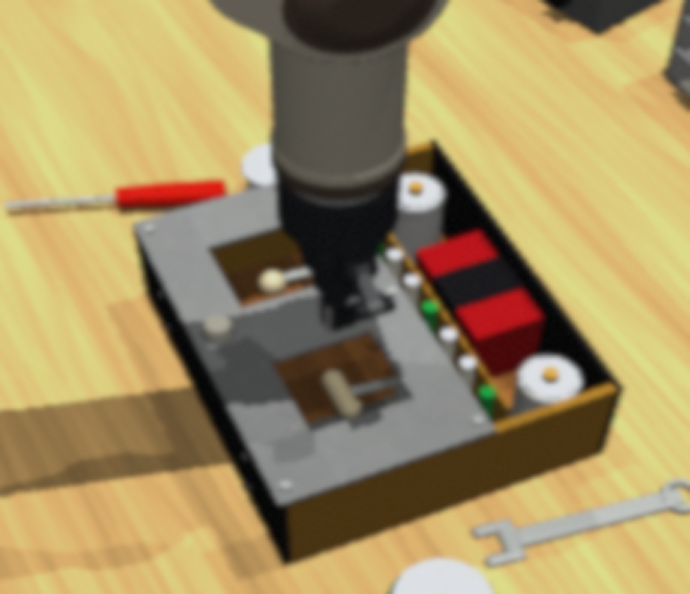

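View pics/top2.png

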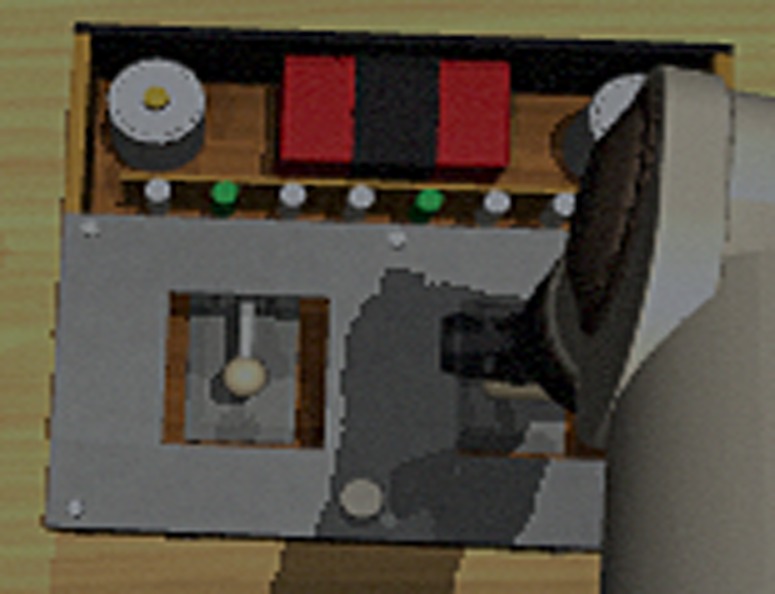

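Wrist view: the crossbar is centred at about (316,200) in the right window, whose corners are near (260,153), (371,153), (367,260) and (264,260). The shut fingers line up with it. I'll cross-check the positions from this camera.

Run:
```python
from h import *
c=load('wrist')
q=np.array([at_z(c,u,v,.11) for u,v in [(260,153),(371,153),(367,260),(264,260)]]);print(q.round(4).tolist(),q.mean(0).round(4))
print('bar',at_z(c,285,200,.088).round(4),at_z(c,347,200,.088).round(4),by_d(c,316,198).round(4))
q=np.array([at_z(c,u,v,.11) for u,v in [(465,153),(572,153),(548,260),(450,260)]]);print(q.mean(0).round(4)); print('ball',at_z(c,490,197,.085), by_d(c,490,197))
print(at_z(c,450,115,.124))
```

```text
[[0.42, -0.1754, 0.11], [0.4252, -0.1036, 0.11], [0.5029, -0.1082, 0.11], [0.4976, -0.1821, 0.11]] [ 0.4614 -0.1423  0.11  ]
bar [ 0.4606 -0.1651  0.088 ] [ 0.4639 -0.1191  0.088 ] [ 0.4582 -0.1418  0.0955]
[ 0.4712 -0.0089  0.11  ]
ball [ 0.4704462  -0.01049024  0.085     ] [ 0.46813196 -0.01363236  0.09123278]
[ 0.40273165 -0.05835746  0.124     ]
```

>>> step_arm(
  steps=[
    [[1, -0.2, 0.4], [0, -0.005, 0], -1],
    [[3, 0, 0], [0, 0, 0], -1],
    [[2, 0, 0], [0, 0, 0], -1],
    [[0, 0, 0], [0, 0, 0], -1],
    [[0, 0, 0], [0, 0, 0], -1],
  ],
)

```text
t: 3.3
ee_pos: [0.4633, -0.1433, 0.1316]
orientation: [0.708, 0.026, 0.705, -0.026]
wrist_force: [0.2, -0.7, 0.6]
gripper_width: -0.0001
```

Run:
```python
from h import *
delta([.460,-.1425,.10])
c=cap('wrist'); save(c['pixels'],'w3.png')
c=cap('side'); save(cv2.resize(c['pixels'][150:300,240:420],None,fx=4,fy=4,interpolation=cv2.INTER_CUBIC),'s3.png')
```

```text
t 3.3 pos [ 0.4633 -0.1433  0.1316] shift cm [ 3.15  0.05 -0.35] turn [ 0.001   0.0051 -0.    ] F [ 0.19 -0.67  0.65] w -9.073329249362981e-05
```

View pics/w3.png

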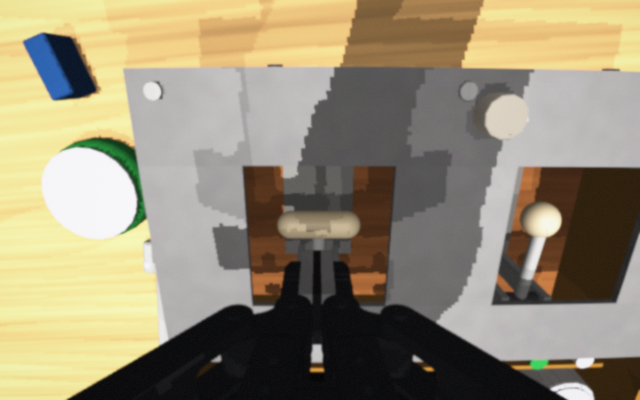

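View pics/s3.png

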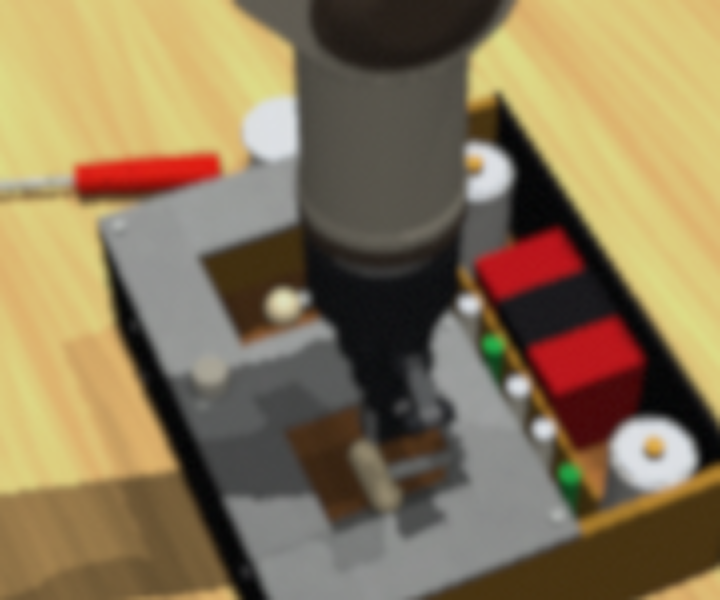

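Run:
```python
from h import *
c=load('wrist'); tcp=robot.get_obs()['ee_pos']
for v in range(250,400,10):
    row=[]
    for u in (np.arange(140,500,2)):
        p=by_d(c,u,v); 
        if p[2]>.13 and c['depth'][v,u]>0: row.append((u,*(p-tcp)))
    if row:
        row=np.array(row); print(v,'u',row[[0,-1],0],'y',row[:,2].min().round(3),row[:,2].max().round(3),'z',np.round([row[0,3],row[-1,3]],3),'zmin',row[:,3].min().round(3),'x',row[:,1].min().round(3),row[:,1].max().round(3))
```

```text
250 u [302. 330.] y -0.006 0.006 z [0.003 0.001] zmin 0.001 x -0.011 -0.009
260 u [302. 332.] y -0.006 0.007 z [0.012 0.012] zmin 0.011 x -0.011 -0.01
270 u [284. 348.] y -0.014 0.013 z [0.013 0.014] zmin 0.013 x -0.011 -0.005
280 u [284. 350.] y -0.013 0.013 z [0.02 0.02] zmin 0.02 x -0.011 -0.005
290 u [282. 352.] y -0.013 0.013 z [0.027 0.028] zmin 0.026 x -0.011 -0.005
300 u [278. 356.] y -0.013 0.014 z [0.041 0.041] zmin 0.036 x -0.014 -0.008
310 u [220. 414.] y -0.031 0.032 z [0.047 0.047] zmin 0.035 x -0.016 -0.003
320 u [202. 430.] y -0.035 0.035 z [0.051 0.052] zmin 0.036 x -0.014 0.001
330 u [186. 446.] y -0.039 0.039 z [0.056 0.056] zmin 0.035 x -0.015 0.006
340 u [168. 466.] y -0.042 0.043 z [0.06  0.061] zmin 0.036 x -0.018 0.01
350 u [152. 482.] y -0.045 0.046 z [0.064 0.065] zmin 0.044 x -0.018 0.007
360 u [140. 498.] y -0.046 0.049 z [0.069 0.069] zmin 0.046 x -0.019 0.009
370 u [140. 498.] y -0.044 0.047 z [0.073 0.072] zmin 0.049 x -0.019 0.011
380 u [140. 498.] y -0.044 0.045 z [0.075 0.075] zmin 0.053 x -0.019 0.011
390 u [140. 498.] y -0.043 0.044 z [0.077 0.078] zmin 0.058 x -0.019 0.012
```

>>> step_arm(
  steps=[
    [[0, 0, -0.3], [0, 0.005, 0], -1],
    [[1.2, 0, 0], [0, 0, 0], -1],
    [[1.2, 0, 0], [0, 0, 0], -1],
    [[0, 0, 0], [0, 0, 0], -1],
    [[0, 0, 0], [0, 0, 0], -1],
  ],
)

```text
t: 3.9
ee_pos: [0.4593, -0.1429, 0.1065]
orientation: [0.706, 0.026, 0.707, -0.026]
wrist_force: [-0.1, -0.4, -0.9]
gripper_width: -0.0002
```

>>> step_arm(
  steps=[
    [[0.4, 0, 0], [0, 0, 0], -1],
    [[0.4, 0, 0], [0, 0, 0], -1],
    [[0.4, 0, 0], [0, 0, 0], -1],
    [[0, 0, 0], [0, 0, 0], -1],
    [[0, 0, 0], [0, 0, 0], -1],
  ],
)

```text
t: 4.4
ee_pos: [0.4599, -0.1431, 0.0953]
orientation: [0.707, 0.026, 0.707, -0.026]
wrist_force: [-0.9, 0.5, 2.3]
gripper_width: 0.0001
```

Contact is at z≈0.096, as expected. Pressing on down in small steps.

>>> step_arm(
  steps=[
    [[0.5, 0, 0], [0, 0, 0], -1],
    [[0.5, 0, 0], [0, 0, 0], -1],
    [[0.4, 0, 0], [0, 0, 0], -1],
    [[0, 0, 0], [0, 0, 0], -1],
    [[0, 0, 0], [0, 0, 0], -1],
  ],
)

```text
t: 4.9
ee_pos: [0.4595, -0.143, 0.081]
orientation: [0.706, 0.026, 0.707, -0.026]
wrist_force: [-2.2, 0.9, 4.3]
gripper_width: -0.0
```

>>> step_arm(
  steps=[
    [[0.2, 0, 0], [0, 0, 0], -1],
    [[0.2, 0, 0], [0, 0, 0], -1],
    [[0, 0, 0], [0, 0, 0], -1],
    [[0, 0, 0], [0, 0, 0], -1],
  ],
)

```text
t: 5.3
ee_pos: [0.4599, -0.1431, 0.0773]
orientation: [0.707, 0.026, 0.707, -0.026]
wrist_force: [-3.3, -0.1, 3.9]
gripper_width: -0.0
```

>>> step_arm(
  steps=[
    [[0.1, 0, 0], [0, 0, 0], -1],
    [[0.1, 0, 0], [0, 0, 0], -1],
    [[0, 0, 0], [0, 0, 0], -1],
    [[0, 0, 0], [0, 0, 0], -1],
  ],
)

```text
t: 5.7
ee_pos: [0.46, -0.1431, 0.0757]
orientation: [0.707, 0.026, 0.707, -0.026]
wrist_force: [-5.2, -0.2, 9.9]
gripper_width: 0.0002
```

Run:
```python
from h import *
delta([.460,-.1425,.076])
c=cap('wrist'); save(c['pixels'],'w4.png')
c=cap('side'); save(cv2.resize(c['pixels'][150:300,240:420],None,fx=4,fy=4,interpolation=cv2.INTER_CUBIC),'s4.png')
```

```text
t 5.7 pos [ 0.46   -0.1431  0.0757] shift cm [-0.03  0.06 -0.01] turn [0.0007 0.0002 0.    ] F [-5.21 -0.18  9.94] w 0.0002350284648203769
```

View pics/w4.png

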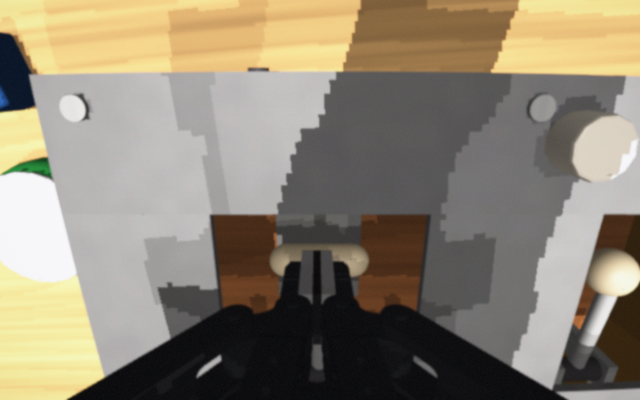

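View pics/s4.png

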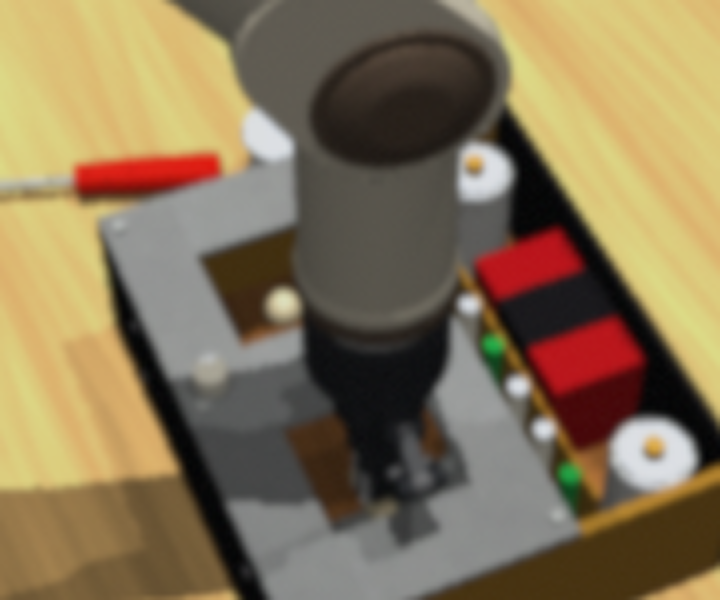

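The crossbar is down on its stop: 20 mm of travel, and the force jumped to 10 N. The fingers are clear of the window edges at (215,…) and (428,…). Now holding for about 3 s.

>>> step_arm(
  steps=[
    [[0.03, 0, 0], [0, 0, 0], -1],
    [[0, 0, 0], [0, 0, 0], -1],
    [[0, 0, 0], [0, 0, 0], -1],
    [[0, 0, 0], [0, 0, 0], -1],
    [[0, 0, 0], [0, 0, 0], -1],
  ],
)

```text
t: 6.3
ee_pos: [0.46, -0.1431, 0.0756]
orientation: [0.707, 0.026, 0.707, -0.026]
wrist_force: [-3.6, 0.9, 11.3]
gripper_width: -0.0001
```

>>> step_arm(
  steps=[
    [[0, 0, 0], [0, 0, 0], -1],
    [[0, 0, 0], [0, 0, 0], -1],
    [[0, 0, 0], [0, 0, 0], -1],
    [[0, 0, 0], [0, 0, 0], -1],
    [[0, 0, 0], [0, 0, 0], -1],
  ],
)

```text
t: 6.8
ee_pos: [0.46, -0.1431, 0.0756]
orientation: [0.707, 0.026, 0.707, -0.026]
wrist_force: [-5.6, 1.0, 11.3]
gripper_width: -0.0001
```

>>> step_arm(
  steps=[
    [[0, 0, 0], [0, 0, 0], -1],
    [[0, 0, 0], [0, 0, 0], -1],
    [[0, 0, 0], [0, 0, 0], -1],
    [[0, 0, 0], [0, 0, 0], -1],
    [[0, 0, 0], [0, 0, 0], -1],
  ],
)

```text
t: 7.3
ee_pos: [0.46, -0.1431, 0.0756]
orientation: [0.707, 0.026, 0.707, -0.026]
wrist_force: [-6.5, 0.3, 11.9]
gripper_width: 0.0001
```

>>> step_arm(
  steps=[
    [[0, 0, 0], [0, 0, 0], -1],
    [[0, 0, 0], [0, 0, 0], -1],
    [[0, 0, 0], [0, 0, 0], -1],
    [[0, 0, 0], [0, 0, 0], -1],
    [[0, 0, 0], [0, 0, 0], -1],
  ],
)

```text
t: 7.8
ee_pos: [0.46, -0.1431, 0.0756]
orientation: [0.707, 0.026, 0.707, -0.026]
wrist_force: [-5.3, 0.6, 11.8]
gripper_width: 0.0
```

>>> step_arm(
  steps=[
    [[0, 0, 0], [0, 0, 0], -1],
    [[0, 0, 0], [0, 0, 0], -1],
    [[0, 0, 0], [0, 0, 0], -1],
    [[0, 0, 0], [0, 0, 0], -1],
    [[0, 0, 0], [0, 0, 0], -1],
  ],
)

```text
t: 8.3
ee_pos: [0.46, -0.1431, 0.0756]
orientation: [0.707, 0.026, 0.707, -0.026]
wrist_force: [-4.7, 1.1, 11.4]
gripper_width: -0.0
```

>>> step_arm(
  steps=[
    [[0, 0, 0], [0, 0, 0], -1],
    [[0, 0, 0], [0, 0, 0], -1],
    [[0, 0, 0], [0, 0, 0], -1],
    [[0, 0, 0], [0, 0, 0], -1],
    [[0, 0, 0], [0, 0, 0], -1],
  ],
)

```text
t: 8.8
ee_pos: [0.46, -0.1431, 0.0756]
orientation: [0.707, 0.026, 0.707, -0.026]
wrist_force: [-5.1, 0.7, 12.3]
gripper_width: -0.0003
```

>>> step_arm(
  steps=[
    [[-1, 0, 0], [0, 0, 0], -1],
    [[-2, 0, 0], [0, 0, 0], -1],
    [[-3, 0, 0], [0, 0, 0], -1],
    [[-3, 0, 0], [0, 0, 0], -1],
    [[0, 0, 0], [0, 0, 0], -1],
  ],
)

```text
t: 9.3
ee_pos: [0.4639, -0.1438, 0.1692]
orientation: [0.71, 0.025, 0.703, -0.026]
wrist_force: [0.6, -0.5, 0.6]
gripper_width: -0.0
```

Run:
```python
from h import *
delta([.4685,-.009,.125])
c=cap('wrist'); save(c['pixels'],'w5.png')
```

```text
t 9.3 pos [ 0.4639 -0.1438  0.1692] shift cm [ 4.4  13.48 -0.56] turn [0.001  0.0095 0.0014] F [ 0.64 -0.48  0.65] w -1.5411274416479603e-05
```

View pics/w5.png

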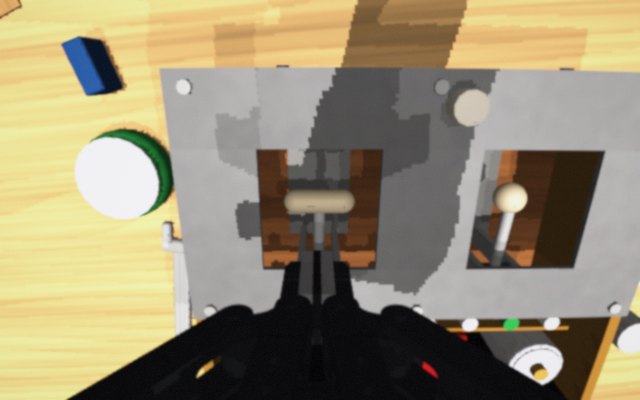

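The crossbar is back up at (320,200), and the ball is still up at (510,198). Moving 13.4 cm left along the unit's y.

>>> step_arm(
  steps=[
    [[0, 3.4, 0], [0, 0, 0], -1],
    [[0, 4, 0], [0, 0, 0], -1],
    [[0, 4, 0], [0, 0, 0], -1],
    [[0, 2, 0], [0, 0, 0], -1],
    [[0, 0, 0], [0, 0, 0], -1],
  ],
)

```text
t: 9.85
ee_pos: [0.4695, -0.0053, 0.1641]
orientation: [0.706, 0.024, 0.707, -0.023]
wrist_force: [0.9, -0.7, 0.2]
gripper_width: -0.0004
```

>>> step_arm(
  steps=[
    [[0, 0, 0], [0, 0, 0], -1],
    [[2, 0, 0], [0, 0, 0], -1],
    [[2, 0, 0], [0, 0, 0], -1],
    [[0, 0, 0], [0, 0, 0], -1],
    [[0, 0, 0], [0, 0, 0], -1],
  ],
)

```text
t: 10.35
ee_pos: [0.4692, -0.0107, 0.1247]
orientation: [0.706, 0.026, 0.707, -0.027]
wrist_force: [-0.2, -0.2, 0.5]
gripper_width: -0.0001
```

Run:
```python
from h import *
delta([.4685,-.009,.10])
c=cap('wrist'); save(c['pixels'],'w6.png')
c=cap('side'); save(cv2.resize(c['pixels'][150:300,240:420],None,fx=4,fy=4,interpolation=cv2.INTER_CUBIC),'s6.png')
```

```text
t 10.35 pos [ 0.4692 -0.0107  0.1247] shift cm [ 2.47  0.16 -0.08] turn [-0.0013 -0.0014  0.0004] F [-0.2  -0.16  0.46] w -7.72148535965344e-05
```

View pics/w6.png

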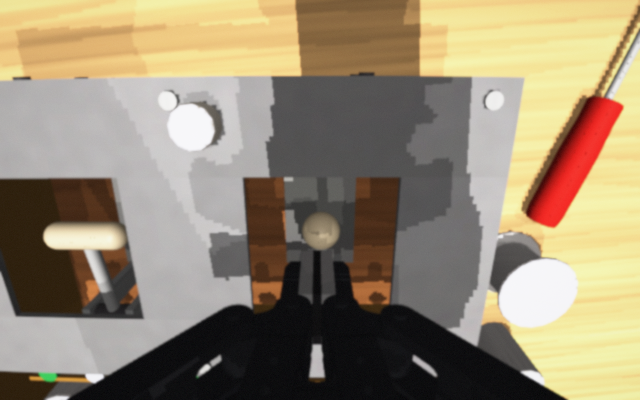

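View pics/s6.png

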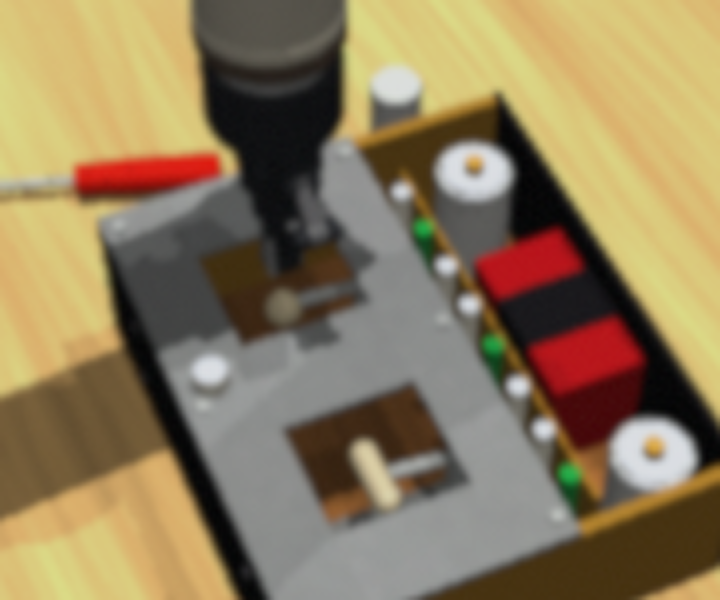

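Ball (320,231) and finger line (317) agree, and the crossbar is up. Descending.

>>> step_arm(
  steps=[
    [[0, 0.1, 0], [0, 0, 0], -1],
    [[1, 0, 0], [0, 0, 0], -1],
    [[1, 0, 0], [0, 0, 0], -1],
    [[0.4, 0, 0], [0, 0, 0], -1],
    [[0, 0, 0], [0, 0, 0], -1],
  ],
)

```text
t: 10.95
ee_pos: [0.4688, -0.0084, 0.0998]
orientation: [0.706, 0.026, 0.707, -0.026]
wrist_force: [-1.1, 0.0, -0.1]
gripper_width: -0.0001
```

>>> step_arm(
  steps=[
    [[0.5, 0, 0], [0, 0, 0], -1],
    [[0.4, 0, 0], [0, 0, 0], -1],
    [[0.3, 0, 0], [0, 0, 0], -1],
    [[0, 0, 0], [0, 0, 0], -1],
    [[0, 0, 0], [0, 0, 0], -1],
  ],
)

```text
t: 11.45
ee_pos: [0.4699, -0.0084, 0.0889]
orientation: [0.707, 0.026, 0.707, -0.026]
wrist_force: [-0.8, -0.7, -0.1]
gripper_width: -0.0002
```

>>> step_arm(
  steps=[
    [[0.3, 0, 0], [0, 0, 0], -1],
    [[0.2, 0, 0], [0, 0, 0], -1],
    [[0.1, 0, 0], [0, 0, 0], -1],
    [[0, 0, 0], [0, 0, 0], -1],
    [[0, 0, 0], [0, 0, 0], -1],
  ],
)

```text
t: 11.95
ee_pos: [0.4697, -0.0084, 0.0829]
orientation: [0.707, 0.026, 0.707, -0.026]
wrist_force: [-0.2, -0.5, 0.9]
gripper_width: -0.0
```

Run:
```python
from h import *
c=cap('wrist'); save(c['pixels'],'w7.png')
c=cap('side'); save(cv2.resize(c['pixels'][180:255,270:360],None,fx=8,fy=8,interpolation=cv2.INTER_CUBIC),'s7.png')
```

```text
(no output)
```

View pics/w7.png

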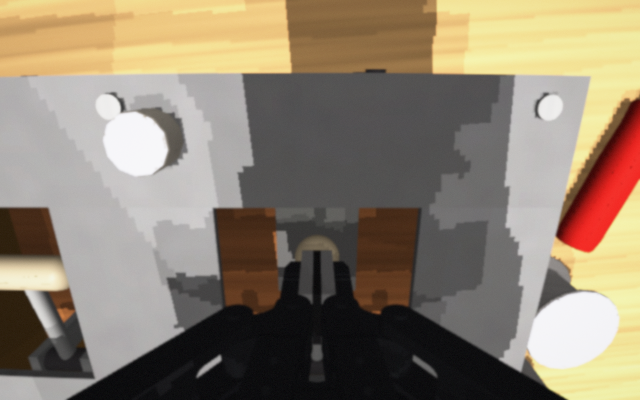

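View pics/s7.png

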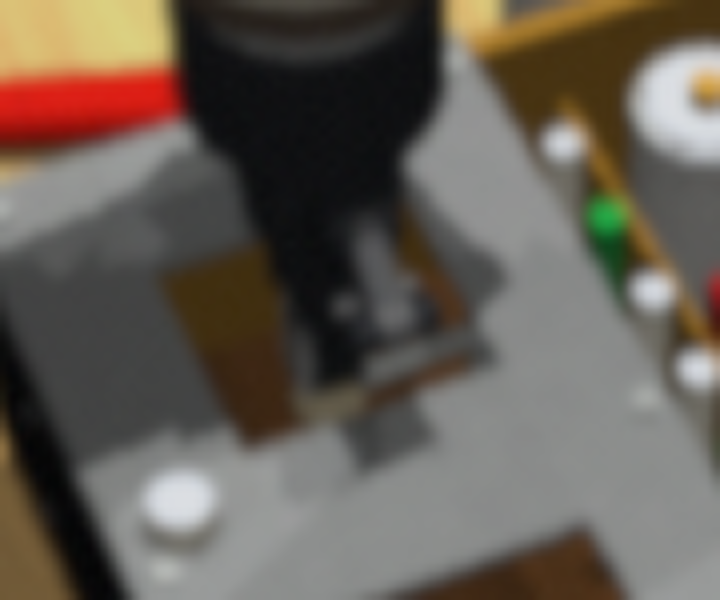

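The ball sits under the fingertips at (317,245) and moves with them. Pressing on to the stop, which I expect near 0.0757.

>>> step_arm(
  steps=[
    [[0.3, 0, 0], [0, 0, 0], -1],
    [[0.2, 0, 0], [0, 0, 0], -1],
    [[0.1, 0, 0], [0, 0, 0], -1],
    [[0, 0, 0], [0, 0, 0], -1],
    [[0, 0, 0], [0, 0, 0], -1],
  ],
)

```text
t: 12.55
ee_pos: [0.4698, -0.0084, 0.0769]
orientation: [0.707, 0.026, 0.707, -0.026]
wrist_force: [0.2, 0.3, 1.1]
gripper_width: 0.0002
```

>>> step_arm(
  steps=[
    [[0.1, 0, 0], [0, 0, 0], -1],
    [[0.05, 0, 0], [0, 0, 0], -1],
    [[0, 0, 0], [0, 0, 0], -1],
    [[0, 0, 0], [0, 0, 0], -1],
  ],
)

```text
t: 12.95
ee_pos: [0.4699, -0.0084, 0.0758]
orientation: [0.707, 0.026, 0.707, -0.026]
wrist_force: [-2.7, -0.4, 5.3]
gripper_width: 0.0001
```

>>> step_arm(
  steps=[
    [[0.07, 0, 0], [0, 0, 0], -1],
    [[0, 0, 0], [0, 0, 0], -1],
    [[0, 0, 0], [0, 0, 0], -1],
    [[0, 0, 0], [0, 0, 0], -1],
    [[0, 0, 0], [0, 0, 0], -1],
  ],
)

```text
t: 13.45
ee_pos: [0.4699, -0.0084, 0.0755]
orientation: [0.707, 0.026, 0.707, -0.026]
wrist_force: [-3.8, 0.7, 11.7]
gripper_width: 0.0
```

>>> step_arm(
  steps=[
    [[-1, 0, 0], [0, 0, 0], -1],
    [[-2, 0, 0], [0, 0, 0], -1],
    [[-3, 0, 0], [0, 0, 0], -1],
    [[-4, 0, 0], [0, 0, 0], -1],
    [[0, 0, 0], [0, 0, 0], -1],
  ],
)

```text
t: 13.95
ee_pos: [0.4737, -0.0083, 0.1799]
orientation: [0.71, 0.026, 0.703, -0.026]
wrist_force: [0.2, -0.5, -0.5]
gripper_width: -0.0001
```

>>> step_arm(
  steps=[
    [[0, 0, 0], [0, 0, 0], -1],
    [[0, 0, 0], [0, 0, 0], -1],
    [[0, 0, 0], [0, 0, 0], -1],
  ],
)

```text
t: 14.25
ee_pos: [0.4687, -0.0084, 0.1736]
orientation: [0.706, 0.026, 0.707, -0.026]
wrist_force: [0.1, 0.3, -0.3]
gripper_width: -0.0001
```

Run:
```python
from h import *
delta([.4685,-.009,.10])
c=cap('wrist'); save(c['pixels'],'w8.png'); print(by_d(c,320,205))
c=cap('side'); save(cv2.resize(c['pixels'][150:300,240:420],None,fx=4,fy=4,interpolation=cv2.INTER_CUBIC),'s8.png')
```

```text
t 14.25 pos [ 0.4687 -0.0084  0.1736] shift cm [ 7.36 -0.06 -0.  ] turn [ 0.0008 -0.0024  0.0001] F [ 0.12  0.28 -0.34] w -0.00012795554648008814
[ 0.47478209 -0.00704642  0.07507345]
```

View pics/w8.png

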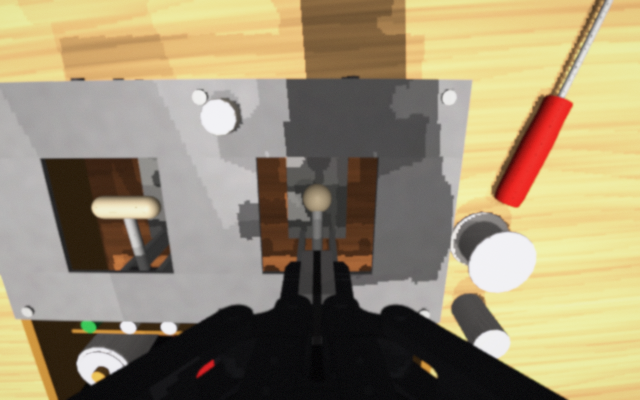

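View pics/s8.png

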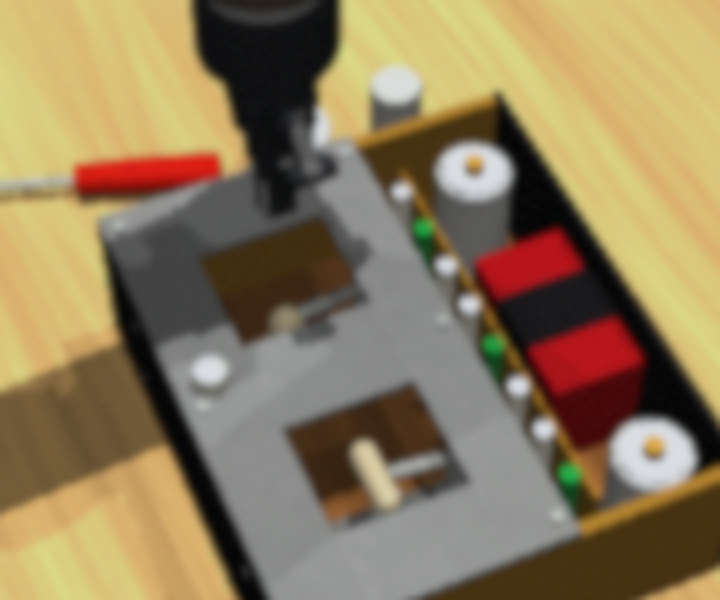

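The ball is down and stays there, with its depth reading near 75 mm. The crossbar is up, and the loose parts haven't moved.

Run:
```python
from h import *
c=load('wrist'); print(by_d(c,316,196).round(4),by_d(c,125,206).round(4))
robot.hand_in()
```

```text
[ 0.4678 -0.0095  0.0746] [ 0.4586 -0.1387  0.0957]
the job is handed in; nothing more can be done
```

I pressed both levers in the required order and handed the job in at about 14 s of the 51 s allowed. The hand-in gave no verdict.

- **Crossbar lever (right window):** I pressed it 20 mm down onto its stop with shut fingertips, held it there for about 3 s at 11–12 N, then let it go. The last check put its top at 95.7 mm, so it is back up.
- **Ball lever (left window):** I then pressed it onto its stop with about 12 N and let go. It stayed down, with its top at 74.6 mm.
- **Other checks:** The wrist force showed no sign of touching the guard or housing, though nothing measures that contact directly. In the last pictures the standoff and the nearby loose parts looked unmoved, but I did not measure them or check every part after the moves. The hand was clear above the unit, with the wrist force near zero.
- **Disagreement:** The top and wrist cameras differed by about 2.5 mm along x for the windows. I aimed in between, which was well within the clearance.

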